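Weigh out the chestnut sample

ROBOT

A 7-joint arm with a two-finger parallel gripper is mounted at the origin on a cart in front of the work surface, level with it; the furniture and walls round the work are solid. World frame = base frame: x ahead of the robot, y to its left, z up, the work surface at z = 0. Lengths are in m, angles in rad, forces in N, time in s.
With the tool pointing down it reaches from about 0.4 to 0.85 m from the base axis. Payload 10.4 kg.
Tool frame: the origin (TCP) lies between the finger pads; the fingertips stand ahead of it and the grasp point (between the pads) lies 6 mm ahead of it (finger_overhang is the z of the fingertips in the tool frame, in m); z points along the fingers, y is the direction in which the jaws open and shut (so a half turn about z gives the same grasp; the last joint's range is limited). The gripper opens to 85 mm and grips with 20 to 120 N. Pads are 22 mm wide; open, the fingers measure 114 mm over their backs; the gripper's body (76 mm by 85 mm) begins 54 mm behind the grasp point. The pads swing forward as they close: fully open they stand 13 mm farther back than shut.
Start: joints at [1.257, 0.332, -0.065, 1.46, 0.022, 1.35, -0.088], TCP at [0.179, -0.599, 0.256] pointing down, gripper open.
Joint ranges: [-2.6, 2.6], [-0.5, 2.12], [-1.47, 1.34], [0.16, 2.42], [-1.27, 4.41], [0.06, 2.06], [-2.6, 2.6]. Speed limits (rad/s): [2.22, 2.22, 2.79, 2.79, 3.14, 3.14, 3.14].

INTERFACE

Orientations are given as a unit quaternion [x, y, z, w].
In Python, from workcell import * gives the robot as it stands.
- The arm moves only by the shell command python3 -m creep 'ROWS' [FORCE]. ROWS is JSON, a list of rows, each a list of 7 numbers: the turn, a rotation vector about the tool's x, y, z in rad, then the shift along the tool's x, y, z in mm, then the closure in counts, from 0 (fully open) to 255 (shut). In form: [[wx, wy, wz, dx, dy, dz, claw], ...]. A call has 1 to 8 rows; each row shifts and turns the commanded pose from where the row before left it, along the tool's axes as they then stand; what a row does not reach is not made up. A row lasts 1/10 s, in which the tool goes at most 50 mm and 8.59 degrees, less where a joint would pass 70% of its speed; a pose out of reach is approached as far as the arm can. A call is refused whole if a number of a shift passes 50 or a number of a turn 0.15, either way. A call with a gripper value outside its range is refused whole. The fingers move at their own pace and stop on an object; FORCE is the grip in N (left out, the last holds). Time passes only in rows, so rows that do not move let the fingers close. It gives the time, the measured TCP pose, the force and the opening at its end, in the units of the state.
- get_obs(): the state, without advancing time (a new reading comes with each control period).
- camera(name): name is "scene" or "top" or "wrist"; returns (picture, depth): 420x560x3 uint8, blue, green, red; 420x560 float32, m along the optical axis (not along the pixel's ray), 0 where there is no reading.
- camera_model(name): a dict with "camera_matrix" (3x3 intrinsics, pixels), "R" (3x3) and "t" (3): a world point X has camera coordinates R X + t; the wrist camera has in their place "mount" (4x4, takes a point from camera to tool coordinates, whose origin is the TCP and whose axes are the flange's). Camera axes: x right, y down, z forward; pixel columns grow to the right and rows downward; lengths in m; the calibration is good to about 2 mm. A picture is of the moment at which its call begins: read the wrist's pose just before it. camera_model takes no time and is no camera call.
- hand_in(): hands the job in, once; it reports no verdict.
The state is a dict: "clock": time; "joint_pos": joint angles; "joint_velocities": joint speeds; "tau": joint torques, N m; "position": TCP position; "ee_rot": TCP orientation; "ft_force": force on the tool from outside, world axes, zero at the start; "torque": the same for the moment, N m; "grip_width": opening from 0.0 (shut) to 1.0 (fully open).
Only numpy, scipy, OpenCV 4.12 (cv2) and the standard library are available. Lean on these libraries where they do the work, as an engineer would, in place of code of your own. Each camera call takes 0.05 s, during which the arm holds its last target.

TASK

Pour the chestnuts from the scoop into the hanging pan of the spring scale and add the stray chestnut from the round white board, until the weight of all six brings the pan down onto its stop. Set the empty scoop back down upright on its black mat, and do not push or knock over the sample cup, the carton or the water bottle.

Things in the scene. Friction and masses are not known exactly. Their poses are not given: they have to be found in the camera images.
- scale: Spring scale, fixed. Origin on the worktop straight below the pan's middle; x points from the pan to the mast behind it. Grey base plate 110 mm wide, 14 mm high, x from -65 to +150 mm. Round mast, 16 mm diameter, at x = +130 mm, spring tube, 24 mm diameter, at x = +99 mm, top bar at 270 mm height. A black rubber stop, top at 32 mm height, stands under the pan.
- pan (a joint): How far the round steel pan has sunk, in m: 0 = raised (empty, underside 62 mm above the worktop, rim 94 mm), 0.030 = down on the rubber stop. The spring holds it up: three chestnuts do not move it, five leave it about 7 mm above the stop, all six bring it down onto the stop. It comes back up when the load is taken off.
- pan_floor (a point): Middle of the pan's inner floor; it sinks with the pan. The pan is a round steel dish, flat floor of about 115 mm diameter, flaring to 150 mm inside and 156 mm outside at the rim, 28 mm above the floor. It is open at the top, the front and both sides; a bracket joins it to the mast at the back.
- scoop: Loose aluminium scoop, 110-180 g. Origin: middle of the tray's underside; x to the open mouth, z up. Tray 112 mm long, 81 mm wide at the rear, 103 at the mouth, floor 4 mm; walls 42 mm high at the rear, 22 at the mouth. Level blue handle bar, x from -56 to -165 mm, 16 mm wide, 12 thick, middle at z = 36 mm. Chestnuts 0-4 lie in it; tipped forward 45 to 60 degrees they slide out.
- scoop_grip (a point): Middle of the scoop's handle where it is best gripped across its 16 mm width: x = -105, y = 0, z = 36 mm of the scoop.
- scoop_lip (a point): Middle of the pouring lip's upper edge: x = +56, y = 0, z = 7 mm of the scoop. The mouth is open over 96 mm; the lip stands 3 mm above the tray's floor.
- scoop_mat: Black rubber mat, 240 x 120 x 3 mm, fixed; origin at the middle of its underside, x along its length. The scoop belongs on it. It may lie left or right of the scale, with the board on the other side.
- board: Round white board, 190 mm diameter, 3 mm thick, fixed; origin at the middle of its underside. The stray chestnut lies near its middle, between the sample cup on the board's +y side and the carton on its -y side.
- sample_cup: Sample cup with blue lid, 52 mm diameter, 50 mm high, loose bystander; origin at the middle of its underside.
- carton: Pale blue reagent carton, 34 x 62 x 18 mm (x, y, z), lying, loose bystander; origin at the middle of its underside.
- water_bottle: Clear water bottle, 65 mm diameter, 207 mm tall, standing between the mat and the board, loose bystander; origin at the middle of its underside.
- chestnut_0: Brown chestnut, 31 mm diameter, 27.5 mm high, about 16 g, loose; origin at its middle, 13.5 mm above its pale flat side. Starts in the scoop.
- chestnut_1: Brown chestnut, 31 mm diameter, 27.5 mm high, about 16 g, loose; origin at its middle, 13.5 mm above its pale flat side. Starts in the scoop.
- chestnut_2: Brown chestnut, 31 mm diameter, 27.5 mm high, about 16 g, loose; origin at its middle, 13.5 mm above its pale flat side. Starts in the scoop.
- chestnut_3: Brown chestnut, 31 mm diameter, 27.5 mm high, about 16 g, loose; origin at its middle, 13.5 mm above its pale flat side. Starts in the scoop.
- chestnut_4: Brown chestnut, 31 mm diameter, 27.5 mm high, about 16 g, loose; origin at its middle, 13.5 mm above its pale flat side. Starts in the scoop.
- chestnut_5: Brown chestnut, 31 mm diameter, 27.5 mm high, about 16 g, loose; origin at its middle, 13.5 mm above its pale flat side. The stray one: starts standing on the round white board.
Things that resemble listed ones, but are neither listed nor needed, are in the scene too. What is shaped like the chestnut_2 but green is not meant. Leave any blue look-alike of the chestnut_0 alone.

How it is judged:
By the outcome, as a careful person would: the job done as asked, in the order asked, and still so for the second after the job is handed in, with the robot touching nothing.
It also fails if it takes over 70 s, if anything falls off the work surface, if the arm or the gripper's body presses on something with over 40 N, if the wrist force passes 120 N, or if a joint passes its speed limit or range.

## Working session

There is one attempt and no reset: what is moved stays moved. The work goes in short steps, Python scripts to look and compute and a shell command to move; the robot and the scene stay as the last step left them, time stands still between calls to the robot, and variables do not carry over. Pictures are saved under pics/ and viewed, and the job is handed in when it is done.

```bash
ls; mkdir -p pics
python3 - <<'E'
from workcell import *
import cv2
o=get_obs(); print(o)
for n in ["scene","top","wrist"]:
    im,d=camera(n); cv2.imwrite(f"pics/{n}0.png",im)
    print(n,camera_model(n))
    import numpy as np; np.save(f"/tmp/{n}0.npy",d)
E
```

```text
pics
{'clock': 0.0, 'joint_pos': array([ 1.25741065,  0.33288437, -0.06469753,  1.46097608,  0.02159853,
        1.34990428, -0.08846848]), 'joint_velocities': array([-0.00080749,  0.00053392, -0.0012532 , -0.00017335,  0.00125506,
       -0.00173746,  0.00017406]), 'tau': array([ 1.20535457e-03, -6.25457096e+01,  4.98706335e-02, -3.91605484e+01,
        1.62452197e-02,  9.92300775e-03, -6.15874114e-05]), 'position': array([ 0.1790828, -0.5984219,  0.2554915]), 'ee_rot': array([ 9.89445133e-01,  1.44906120e-01, -1.41088969e-04, -7.24697298e-04]), 'ft_force': array([-0.63256718, -0.31158967,  0.04781006]), 'torque': array([-0.01229969,  0.02111403, -0.04702227]), 'grip_width': 0.9986915229580322}
scene {'camera_matrix': array([[410.17476624,   0.        , 283.6922876 ],
       [  0.        , 410.17476624, 208.82932676],
       [  0.        ,   0.        ,   1.        ]]), 'R': array([[-7.80543833e-01, -6.25100975e-01,  3.10216660e-04],
       [-4.65098619e-01,  5.80422230e-01, -6.68425994e-01],
       [ 4.17653684e-01, -5.21880068e-01, -7.43778593e-01]]), 't': array([0.35768473, 0.357
[... 231 characters left out ...]
0866,  0.03048621],
       [-0.98738851, -0.02998737, -0.15544996],
       [ 0.15624114, -0.02613049, -0.98737323]]), 't': array([-0.11173386,  0.56949343,  0.87969879])}
wrist {'camera_matrix': array([[358.84416753,   0.        , 273.84495762],
       [  0.        , 358.84416753, 216.24800666],
       [  0.        ,   0.        ,   1.        ]]), 'mount': array([[ 9.99350602e-05, -9.61862866e-01, -2.73532115e-01,
         6.89378929e-02],
       [ 9.99999897e-01, -2.52077953e-05,  4.53992366e-04,
         6.18542344e-04],
       [-4.43573540e-04, -2.73532132e-01,  9.61862764e-01,
        -1.18353976e-01],
       [ 0.00000000e+00,  0.00000000e+00,  0.00000000e+00,
         1.00000000e+00]])}
```

View pics/scene0.png

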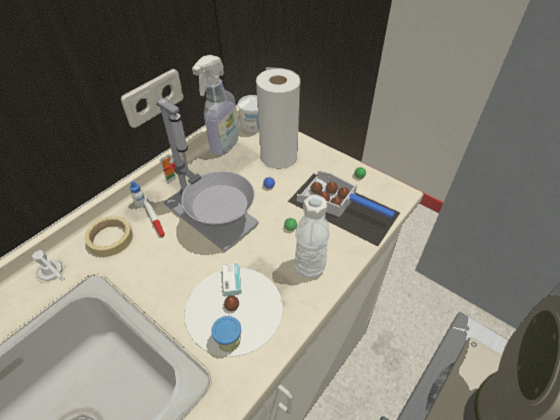

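View pics/top0.png

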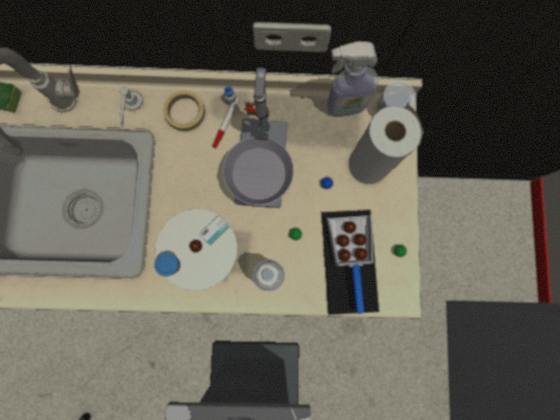

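View pics/wrist0.png

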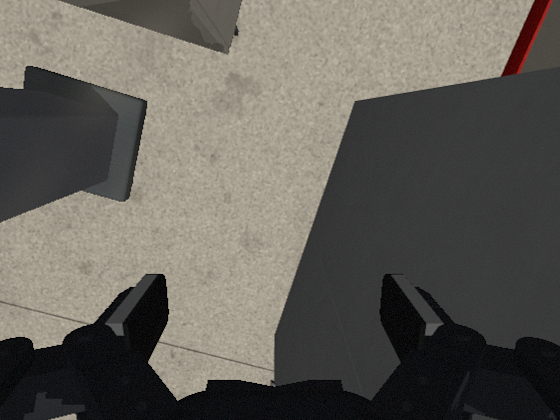

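The scene camera shows the scoop at about (340,195), the bottle at (312,245), the pan at (217,205), and the stray on the board at (232,303). In the top view the scoop handle runs (353,265)→(361,310), the pan is at (258,172), and the stray is at (196,246). Next I'll measure.

```bash
cat > h.py <<'E'
import numpy as np, cv2
from workcell import *
from scipy.spatial.transform import Rotation as Rn
def plane(name,uv,z):
    m=camera_model(name);K=m["camera_matrix"];R=m["R"];t=m["t"]
    c=-R.T@t; d=R.T@np.linalg.inv(K)@np.array([uv[0],uv[1],1.])
    s=(z-c[2])/d[2]; return c+s*d
def proj(name,X):
    m=camera_model(name); p=m["camera_matrix"]@(m["R"]@np.asarray(X)+m["t"]); return p[:2]/p[2]
def cloud(name,d):
    m=camera_model(name);K=m["camera_matrix"]
    v,u=np.mgrid[:420,:560]; P=np.stack([(u-K[0,2])/K[0,0]*d,(v-K[1,2])/K[1,1]*d,d],-1)
    return (P-m["t"])@m["R"]
def tool(o): return o["position"],Rn.from_quat(o["ee_rot"]).as_matrix()
E
cat > m1.py <<'E'
from h import *
top=cv2.imread("pics/top0.png");d=np.load("/tmp/top0.npy");P=cloud("top",d)
sc=cv2.imread("pics/scene0.png");ds=np.load("/tmp/scene0.npy");Ps=cloud("scene",ds)
def blobs(im,lo,hi,nm,P,amin=15):
    hsv=cv2.cvtColor(im,cv2.COLOR_BGR2HSV);m=cv2.inRange(hsv,lo,hi)
    n,l,s,c=cv2.connectedComponentsWithStats(m)
    for i in range(1,n):
        if s[i,4]>=amin:
            q=P[l==i]; print(nm,c[i].round(1),s[i,4],"med",np.median(q,0).round(3),"zmax",np.percentile(q[:,2],95).round(3))
for n,im,p in(("top",top,P),("scene",sc,Ps)):
    print(n)
    blobs(im,(105,150,80),(125,255,255),"blue",p)
    blobs(im,(0,80,20),(18,255,140),"brown",p)
    blobs(im,(40,100,30),(80,255,200),"green",p)
# pan rim: points z in .085-.1
print("table z",np.median(P[280:300,420-130:420-100,2]))
m=((P[...,2]>.02)&(P[...,2]<.115)&(np.abs(P[...,0]-.6)<.4)).astype(np.uint8)
big=cv2.resize(top[100:320,100:430],None,fx=2.4,fy=2.4,interpolation=cv2.INTER_CUBIC);big=cv2.convertScaleAbs(big,alpha=1.4);cv2.imwrite("pics/crop.png",big)
zz=(np.clip(P[...,2],-.02,.3)+.02)/.32*255
cv2.imwrite("pics/z.png",cv2.resize(cv2.applyColorMap(zz.astype(np.uint8),cv2.COLORMAP_JET)[100:320,100:430],None,fx=2.4,fy=2.4))
E
python3 m1.py
```

```text
top
blue [228.4  91.5] 30 med [0.855 0.048 0.061] zmax 0.073
blue [326.5 182.6] 74 med [ 0.655 -0.187  0.023] zmax 0.028
blue [357.9 288.6] 355 med [ 0.413 -0.257  0.044] zmax 0.047
brown [178.4  96.5] 17 med [0.86  0.175 0.013] zmax 0.022
brown [170.3 104. ] 31 med [0.842 0.194 0.017] zmax 0.024
brown [249.8 107.6] 88 med [ 0.794 -0.007  0.117] zmax 0.136
brown [394.2 130.5] 141 med [ 0.727 -0.301  0.191] zmax 0.218
brown [217.7 138.4] 88 med [0.759 0.075 0.012] zmax 0.016
brown [541.3 241.1] 1302 med [ 0.623 -1.253 -0.821] zmax -0.794
brown [349.3 226.8] 84 med [ 0.551 -0.239  0.031] zmax 0.036
brown [359.8 239.4] 93 med [ 0.523 -0.263  0.031] zmax 0.036
brown [342.8 240.4] 88 med [ 0.519 -0.225  0.031] zmax 0.035
brown [195.3 245.7] 92 med [0.498 0.11  0.027] zmax 0.031
brown [360.8 253.7] 105 med [ 0.49  -0.266  0.03 ] zmax 0.034
brown [344. 255.] 95 med [ 0.486 -0.227  0.03 ] zmax 0.036
green [ 8.1 96.5] 300 med [0.835 0.564 0.037] zmax 0.042
green [295.1 233.6] 92 med [ 0.532 -0.115  0.024] zmax 0.028
green [399.9 250.5] 92 med [ 0.5   -0.358  0.023] zmax 0.029
scene
blue [371.9 204.1] 170 med [ 0.41  -0.255  0.045] zmax 0.047
brown [277.4  79.6] 73 med [ 0.721 -0.306  0.219] zmax 0.226
brown [169.9 168.4] 50 med [ 0.791 -0.017  0.107] zmax 0.118
brown [324.2 189.3] 242 med [ 0.524 -0.239  0.029] zmax 0.035
brown [340.  195.9] 142 med [ 0.486 -0.254  0.03 ] zmax 0.035
brown [430.9 203.3] 217 med [ 0.479 -1.249 -0.84 ] zmax -0.807
brown [104.  226.4] 148 med [0.857 0.147 0.013] zmax 0.021
brown [231.2 303.2] 152 med [0.492 0.117 0.026] zmax 0.031
green [360.2 172.2] 73 med [ 0.496 -0.353  0.022] zmax 0.027
green [170.1 175.8] 17 med [ 0.795 -0.009  0.086] zmax 0.09
green [290.4 223.2] 83 med [ 0.528 -0.111  0.023] zmax 0.028
table z -9.864315812127352e-06
```

View pics/crop.png

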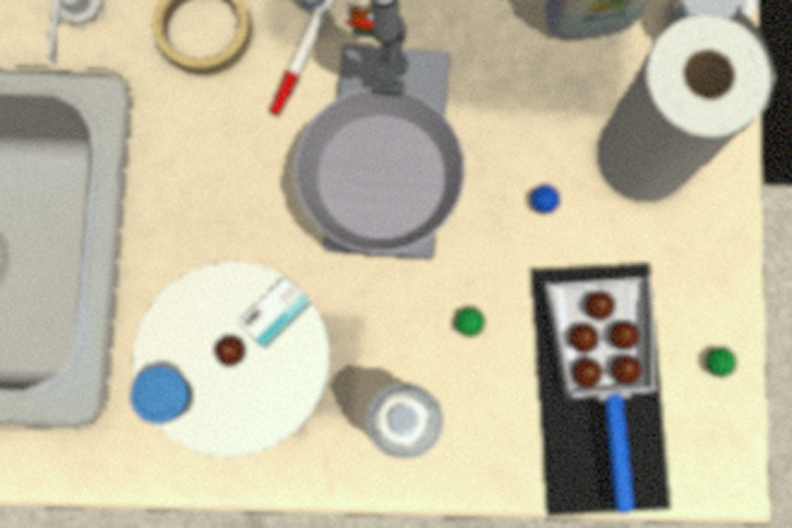

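View pics/z.png

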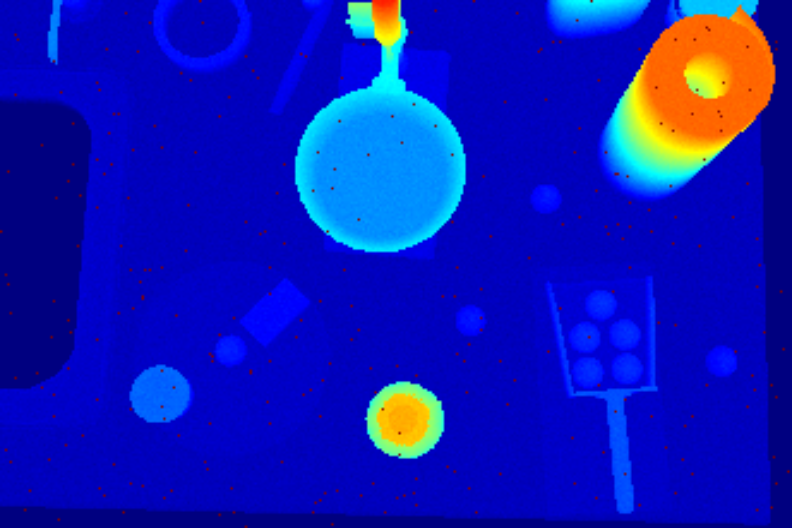

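```bash
cat > m2.py <<'E'
from h import *
top=cv2.imread("pics/top0.png");d=np.load("/tmp/top0.npy");P=cloud("top",d);U=np.stack(np.mgrid[:420,:560][::-1],-1)
box=lambda x0,x1,y0,y1,z0,z1:(P[...,0]>x0)&(P[...,0]<x1)&(P[...,1]>y0)&(P[...,1]<y1)&(P[...,2]>z0)&(P[...,2]<z1)
# pan: outline of z>.05 region
m=box(.5,.745,-.12,.12,.05,.11).astype(np.uint8)
c=max(cv2.findContours(m,cv2.RETR_EXTERNAL,cv2.CHAIN_APPROX_NONE)[0],key=cv2.contourArea)[:,0]
W=np.array([plane("top",u,.094) for u in c.astype(float)]);W=W[W[:,0]<.70]
A=np.c_[2*W[:,:2],np.ones(len(W))];s=np.linalg.lstsq(A,(W[:,:2]**2).sum(1),rcond=None)[0]
print("pan",s[:2],"r",np.sqrt(s[2]+s[0]**2+s[1]**2), "floor z",np.median(P[165:180,250:266,2]))
q=P[box(.74,.9,-.06,.04,.15,.40)];print("mast pts",q.mean(0),q.max(0))
# base plate
def rect(m,z,nm):
    c=max(cv2.findContours(m.astype(np.uint8),cv2.RETR_EXTERNAL,cv2.CHAIN_APPROX_NONE)[0],key=cv2.contourArea)
    r=cv2.boxPoints(cv2.minAreaRect(c));w=np.array([plane("top",u,z)[:2] for u in r.astype(float)])
    print(nm,w.mean(0).round(4),"corners",w.round(3).tolist())
gray=top.max(2)
m=(gray<40);m[:205]=0;m[316:]=0;m[:,:318]=0;m[:,382:]=0
m=cv2.morphologyEx((m).astype(np.uint8),cv2.MORPH_OPEN,np.ones((3,3)))
n,l,st,cc=cv2.connectedComponentsWithStats(m);print(st[1:],cc[1:])
hsv=cv2.cvtColor(top,cv2.COLOR_BGR2HSV)
h=cv2.inRange(hsv,(105,150,80),(125,255,255));h[:250]=0;h[:,:340]=0
v,u=np.nonzero(h);w=np.array([plane("top",(a,b),.045)[:2] for a,b in zip(u+0.,v+0.)])
mu=w.mean(0);e=np.linalg.svd(w-mu,full_matrices=False)[2][0];e*=np.sign(e[0]);t=(w-mu)@e
print("handle mid",mu,"dir",e,"yaw deg",np.degrees(np.arctan2(e[1],e[0])),"t",t.min(),t.max())
# bottle
q=P[box(.3,.55,-.15,.02,.12,.25)];print("bottle",q.mean(0),q.min(0),q.max(0))
q=P[box(.38,.55,.1,.25,.04,.07)];print("cup",q.mean(0),q.min(0),q.max(0))
rect(box(.46,.62,.02,.12,.012,.026)&(hsv[...,2]>100),.018+.003,"carton")
m=(hsv[...,1]<45)&(hsv[...,2]>130)&box(.35,.65,0,.3,-.01,.01)
rect(cv2.morphologyEx(m.astype(np.uint8),cv2.MORPH_CLOSE,np.ones((5,5))),.003,"board")
for uv,z in (((195.3,245.7),.018),):print("stray",plane("top",uv,z),plane("scene",(231.2,303.2),z))
# scoop rim z>.015 pts
q=P[box(.44,.62,-.33,-.19,.012,.06)];print("scoop pts",q.min(0),q.max(0))
o=get_obs();p,R=tool(o);print(p,R.round(3),o['clock'])
E
python3 m2.py
```

```text
pan [ 0.66194035 -0.02890211] r 0.0762358045858979 floor z 0.06575662322877132
mast pts [ 0.76657614 -0.03492906  0.24393342] [ 0.80500615 -0.02289628  0.27281979]
[[ 323  212   30    5   97]
 [ 354  212    7    3   21]
 [ 323  218   32   95 1426]
 [ 361  265   16   46  538]] [[337.6185567  214.17525773]
 [357.         213.        ]
 [337.68092567 280.76998597]
 [369.00557621 287.19888476]]
handle mid [ 0.41208221 -0.25642753] dir [0.99469843 0.10283497] yaw deg 5.9024439453513216 t -0.05068100227954571 0.05196822810039859
bottle [ 0.43619883 -0.05942051  0.16796413] [ 0.4059999  -0.08854982  0.12031853] [ 0.4679118  -0.02766655  0.20975472]
cup [0.45483142 0.16600772 0.05168404] [0.43051121 0.1403477  0.04513911] [0.48074009 0.19366493 0.05662352]
carton [0.537  0.0707] corners [[0.527, 0.103], [0.571, 0.063], [0.547, 0.038], [0.503, 0.078]]
board [0.4926 0.1123] corners [[0.583, 0.214], [0.589, 0.022], [0.401, 0.014], [0.397, 0.2]]
stray [0.49877677 0.11169818 0.018     ] [0.49620442 0.11379637 0.018     ]
scoop pts [ 0.44154754 -0.29265406  0.01202824] [ 0.58207587 -0.19079277  0.04890729]
[ 0.17910689 -0.5985179   0.25571771] [[ 0.958  0.287 -0.   ]
 [ 0.287 -0.958  0.001]
 [-0.    -0.001 -1.   ]] 0.15
```

Run:
```python
import workcell
print([n for n in dir(workcell) if not n.startswith('__')])
print(getattr(workcell,'finger_overhang',None))
```

```text
['MotionError', 'camera', 'camera_model', 'finger_overhang', 'get_obs', 'hand_in']
0.025
```

```bash
cat > go.py <<'E'
# usage: report delta from current pose to target pose (pos, yaw of tool x, outward tilt) in tool axes, mm/rad
from h import *
import sys
def Rt(yaw,tilt,roll=0):
    # tool x along heading, y = -left, z down; +tilt (about tool y) points tool outward
    R0=Rn.from_euler('z',yaw,degrees=True).as_matrix()@np.diag([1,-1,-1.])
    return R0@Rn.from_rotvec([0,np.radians(tilt),0]).as_matrix()
def delta(pos,R,p0,R0):
    return R0.T@(np.asarray(pos)-p0)*1000, Rn.from_matrix(R0.T@R).as_rotvec()
if __name__=="__main__":
    a=list(map(float,sys.argv[1:])); o=get_obs();p,R=tool(o)
    s,w=delta(a[:3],Rt(a[3],a[4]),p,R)
    print("shift mm",s.round(1),"rotvec",w.round(3),"n>=",round(max(np.linalg.norm(s)/50,np.linalg.norm(w)/.15),1))
    print("tool axes x",R[:,0].round(3),"z",R[:,2].round(3),"p",p.round(4),"q",o["joint_pos"].round(2),"F",o["ft_force"].round(1),"g",round(o["grip_width"],3),"t",o["clock"])
E
python3 go.py .41 -.2567 .16 5.9 25
```

```text
shift mm [ 319.2 -261.2   96. ] rotvec [-0.042  0.435  0.185] n>= 8.5
tool axes x [ 0.958  0.287 -0.   ] z [-0.     0.001 -1.   ] p [ 0.1791 -0.5985  0.2557] q [ 1.26  0.33 -0.06  1.46  0.02  1.35 -0.09] F [ 0.7  0.3 -0.6] g 1.0 t 0.15
```

```bash
python3 -m creep '[[0,0,0,35,-29,0,0],[0,0,0,35,-29,0,0],[0,0,0,35,-29,0,0],[0,0,0,35,-29,0,0],[0,0,0,35,-29,0,0],[0,0,0,35,-29,0,0],[0,0,0,35,-29,0,0],[0,0,0,35,-29,0,0]]' 110; python3 go.py .41 -.2567 .16 5.9 25
```

```text
clock: 0.95
position: [0.3815, -0.2945, 0.2563]
ee_rot: [0.989, 0.145, -0.0, 0.0]
ft_force: [0.5, -0.5, 0.8]
grip_width: 1.0
shift mm [ 38.1 -28.1  96.3] rotvec [-0.041  0.435  0.185] n>= 3.2
tool axes x [ 0.958  0.287 -0.   ] z [-0. -0. -1.] p [ 0.3815 -0.2945  0.2563] q [ 0.9   0.04 -0.34  1.81  0.01  1.3  -0.73] F [ 0.5 -0.5  0.8] g 1.0 t 0.95
```

```bash
python3 -m creep '[[-0.01,0.109,0.046,10,-7,0,0],[-0.01,0.109,0.046,10,-7,0,0],[-0.01,0.109,0.046,10,-7,0,0],[-0.01,0.109,0.046,10,-7,0,0],[0,0,0,0,0,0,0]]'; python3 go.py .41 -.2567 .12 5.9 25
```

```text
clock: 1.45
position: [0.4117, -0.2599, 0.2621]
ee_rot: [0.975, 0.049, 0.217, -0.012]
ft_force: [-0.0, -1.3, 0.2]
grip_width: 0.998
shift mm [-61.5  -3.2 128.1] rotvec [-0.001 -0.002 -0.002] n>= 2.8
tool axes x [0.901 0.091 0.424] z [ 0.422  0.044 -0.906] p [ 0.4117 -0.2599  0.2621] q [ 0.96 -0.17 -0.27  2.05 -0.43  0.98 -0.59] F [-0.  -1.3  0.2] g 0.998 t 1.45
```

```bash
python3 -m creep '[[0,0,0,-14,-1,30,0],[0,0,0,-14,-1,30,0],[0,0,0,-14,-1,30,0],[0,0,0,-12,0,30,0],[0,0,0,0,0,0,0]]'; python3 go.py .415 -.2562 .0444 5.9 25
python3 - <<'E'
from h import *
o=get_obs();im,d=camera("wrist");cv2.imwrite("pics/w1.png",im)
p,R=tool(o);m=camera_model("wrist");M=m["mount"];K=m["camera_matrix"]
hsv=cv2.cvtColor(im,cv2.COLOR_BGR2HSV);k=cv2.inRange(hsv,(105,150,80),(125,255,255))
v,u=np.nonzero(k)
c=p+R@M[:3,3];W=[]
for a,b in zip(u,v):
    r=R@M[:3,:3]@np.linalg.inv(K)@[a,b,1.];s=(.045-c[2])/r[2];W.append((c+s*r)[:2])
W=np.array(W);mu=W.mean(0);e=np.linalg.svd(W-mu,full_matrices=False)[2][0]*1;e*=np.sign(e[0]);t=(W-mu)@e
print(mu,np.degrees(np.arctan2(e[1],e[0])),t.min(),t.max(),"y at x=.4176",mu[1]+(.4176-mu[0])*e[1]/e[0],"front end",mu+t.max()*e,"rear",mu+t.min()*e)
E
```

```text
clock: 1.95
position: [0.413, -0.2551, 0.1272]
ee_rot: [0.976, 0.052, 0.213, -0.015]
ft_force: [-0.2, 0.3, -0.5]
grip_width: 1.0
shift mm [-32.9   1.8  76. ] rotvec [-0.008  0.006  0.001] n>= 1.7
tool axes x [0.904 0.095 0.418] z [ 0.415  0.05  -0.909] p [ 0.413  -0.2551  0.1272] q [ 0.94 -0.   -0.29  2.21 -0.48  0.68 -0.47] F [-0.2  0.3 -0.5] g 1.0 t 1.95
[ 0.41250308 -0.25772309] 5.80381784033197 -0.05048019320971984 0.054119296339507086 y at x=.4176 -0.25720502391739875 front end [ 0.46634496 -0.25225041] rear [ 0.36228165 -0.26282778]
```

View pics/w1.png

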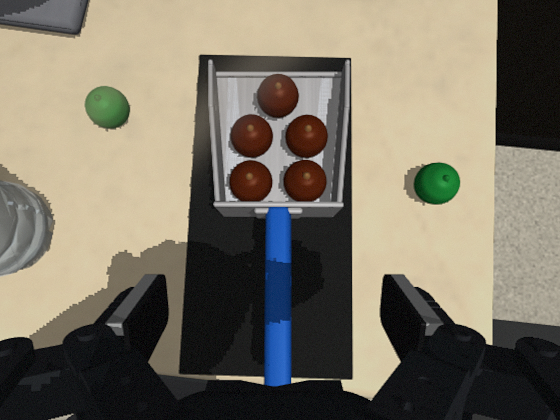

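The wrist view agrees with the top view: the handle is midway between the jaws (col 278) and all five chestnuts are in the tray. Descending now.

```bash
python3 -m creep '[[0,0,0,-11,1,25,0],[0,0,0,-11,1,25,0],[0,0,0,-11,0.5,26,0],[0,0,0,0,0,0,0],[0,0,0,0,0,0,0]]'; python3 go.py .415 -.257 .0444 5.9 25
```

```text
clock: 2.5
position: [0.4181, -0.2597, 0.0499]
ee_rot: [0.975, 0.051, 0.217, -0.012]
ft_force: [0.2, -0.3, 0.7]
grip_width: 1.002
shift mm [-4.8 -3.   3.8] rotvec [-0.001 -0.002  0.001] n>= 0.1
tool axes x [0.901 0.094 0.424] z [ 0.422  0.045 -0.906] p [ 0.4181 -0.2597  0.0499] q [ 0.94  0.16 -0.3   2.25 -0.57  0.48 -0.34] F [ 0.2 -0.3  0.7] g 1.002 t 2.5
```

```bash
python3 -m creep '[[0,0,0,-4,-2,3,0],[0,0,0,0,0,0,0]]'; python3 go.py .415 -.257 .0444 5.9 25
```

```text
clock: 2.7
position: [0.4148, -0.2577, 0.0449]
ee_rot: [0.975, 0.051, 0.217, -0.011]
ft_force: [0.5, 0.7, -0.4]
grip_width: 1.0
shift mm [ 0.1 -0.7  0.6] rotvec [-0.    -0.002  0.001] n>= 0.0
tool axes x [0.901 0.094 0.424] z [ 0.422  0.044 -0.906] p [ 0.4148 -0.2577  0.0449] q [ 0.94  0.16 -0.3   2.26 -0.58  0.47 -0.33] F [ 0.5  0.7 -0.4] g 1.0 t 2.7
```

```bash
python3 -m creep '[[0,0,0,0,0,0,120],[0,0,0,0,0,0,170],[0,0,0,0,0,0,200],[0,0,0,0,0,0,255],[0,0,0,0,0,0,255],[0,0,0,0,0,0,255],[0,0,0,0,0,0,255],[0,0,0,0,0,0,255]]' 110; python3 go.py .415 -.257 .0444 5.9 25
```

```text
clock: 3.5
position: [0.4146, -0.2574, 0.044]
ee_rot: [0.975, 0.051, 0.217, -0.012]
ft_force: [-4.4, 0.3, 6.0]
grip_width: 0.16
shift mm [ 0.6 -0.4 -0.2] rotvec [-0.001 -0.001  0.001] n>= 0.0
tool axes x [0.901 0.094 0.424] z [ 0.421  0.045 -0.906] p [ 0.4146 -0.2574  0.044 ] q [ 0.94  0.16 -0.3   2.26 -0.58  0.46 -0.33] F [-4.4  0.3  6. ] g 0.16 t 3.5
```

```bash
python3 -m creep '[[0,0,0,4,0,-9,255],[0,0,0,6,0,-14,255],[0,0,0,8,0,-18,255],[0,0,0,8,0,-18,255],[0,0,0,0,0,0,255]]'; python3 go.py .415 -.257 .27 5.9 25;  python3 - <<'E'
from h import *
for n in("wrist","scene"):
    im,d=camera(n);cv2.imwrite(f"pics/{n}2.png",im)
E
```

```text
clock: 4.0
position: [0.414, -0.2586, 0.1109]
ee_rot: [0.975, 0.051, 0.218, -0.01]
ft_force: [0.7, -0.3, -2.8]
grip_width: 0.16
shift mm [  68.8   -1.1 -143.5] rotvec [ 0.002 -0.003  0.002] n>= 3.2
tool axes x [0.9   0.095 0.425] z [ 0.423  0.042 -0.905] p [ 0.414  -0.2586  0.1109] q [ 0.93  0.03 -0.28  2.22 -0.51  0.62 -0.44] F [ 0.7 -0.3 -2.8] g 0.16 t 4.0
```

View pics/wrist2.png

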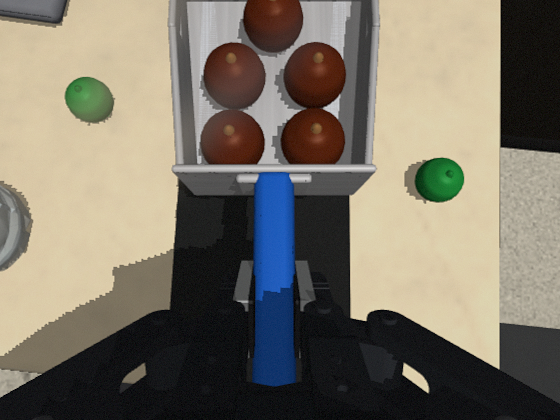

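View pics/scene2.png

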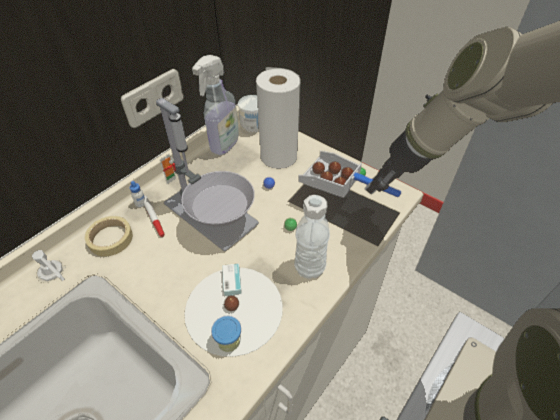

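The scoop is held level and all five chestnuts are still in it. Lifting higher and carrying.

```bash
cat > pour.py <<'E'
from go import *
pan=np.array([.662,-.029])
def tcp(psi,th,back,z,t0=25):
    a=np.radians(psi);dv=np.array([np.cos(a),np.sin(a)])
    L=np.r_[pan-back*dv,z]
    S=Rn.from_euler('zy',[0,0]).as_matrix()
    S=Rn.from_euler('z',psi,degrees=True).as_matrix()@Rn.from_euler('y',th,degrees=True).as_matrix()
    G=L+S@np.array([-.161,0,.029]); R=Rt(psi,t0-th); return G-.006*R[:,2],R
if __name__=="__main__":
    a=list(map(float,sys.argv[1:])); o=get_obs();p,R=tool(o)
    for i in range(0,len(a),4):
        q,Q=tcp(*a[i:i+4]); s,w=delta(q,Q,p,R)
        print(a[i:i+4],"tcp",q.round(3),"shift",s.round(1),"rot",w.round(3),"n>=",round(max(np.linalg.norm(s)/50,np.linalg.norm(w)/.15),1)); p,R=q,Q
    print("q",o["joint_pos"].round(2),"F",o["ft_force"].round(1),"g",round(o["grip_width"],3),"t",o["clock"])
E
python3 -m creep '[[0,0,0,13,0,-27,255],[0,0,0,13,0,-27,255],[0,0,0,13,0,-27,255],[0,0,0,13,0,-27,255],[0,0,0,13,0,-27,255],[0,0,0,0,0,0,255]]'; python3 pour.py 30 0 .04 .24 30 0 .038 .13 30 20 .038 .12 30 35 .038 .11 30 50 .038 .108 30 58 .038 .108
```

```text
clock: 4.7
position: [0.416, -0.2584, 0.261]
ee_rot: [0.975, 0.051, 0.218, -0.01]
ft_force: [-0.2, -0.5, -2.2]
grip_width: 0.163
[30.0, 0.0, 0.04, 0.24] tcp [ 0.486 -0.131  0.274] shift [  80.6 -119.7   22.8] rot [ 0.18  -0.003 -0.379] n>= 2.9
[30.0, 0.0, 0.038, 0.13] tcp [ 0.487 -0.13   0.164] shift [-44.7   0.  100.5] rot [0. 0. 0.] n>= 2.2
[30.0, 20.0, 0.038, 0.12] tcp [ 0.506 -0.119  0.208] shift [ 38.1   0.  -30.6] rot [-0.    -0.349  0.   ] n>= 2.3
[30.0, 35.0, 0.038, 0.11] tcp [ 0.53  -0.105  0.232] shift [ 29.6  -0.  -21.2] rot [-0.    -0.262 -0.   ] n>= 1.7
[30.0, 50.0, 0.038, 0.108] tcp [ 0.561 -0.087  0.255] shift [ 30.9   0.  -29.2] rot [-0.    -0.262 -0.   ] n>= 1.7
[30.0, 58.0, 0.038, 0.108] tcp [ 0.579 -0.077  0.265] shift [ 15.3  -0.  -17.6] rot [ 0.   -0.14 -0.  ] n>= 0.9
q [ 0.95 -0.16 -0.27  2.05 -0.42  0.97 -0.6 ] F [-0.2 -0.5 -2.2] g 0.163 t 4.7
```

```bash
python3 -m creep '[[0.01,0,-0.02,5,-8,1,255],[0.02,0,-0.045,10,-16,3,255],[0.025,0,-0.053,13,-18,3,255],[0.025,0,-0.053,13,-18,3,255],[0.025,0,-0.053,13,-18,3,255],[0.025,0,-0.053,12,-18,3,255],[0.025,0,-0.053,10,-16,3,255],[0.02,0,-0.045,5,-8,3,255]]'; python3 pour.py 30 0 .04 .24
```

```text
clock: 5.5
position: [0.463, -0.1183, 0.273]
ee_rot: [0.943, 0.253, 0.21, -0.056]
ft_force: [-0.6, -0.7, -2.9]
grip_width: 0.159
[30.0, 0.0, 0.04, 0.24] tcp [ 0.486 -0.131  0.274] shift [12.8 22.2  4.4] rot [-0.    -0.002  0.001] n>= 0.5
q [ 0.81 -0.17 -0.38  2.02 -0.48  1.06 -0.44] F [-0.6 -0.7 -2.9] g 0.159 t 5.5
```

```bash
python3 -m creep '[[0,0,0,6,11,2,255],[0,0,0,6,11,2,255],[0,0,0,0,0,0,255]]'; python3 pour.py 30 0 .04 .24 30 0 .038 .13
python3 - <<'E'
from h import *
for n in("top","scene"):
    im,d=camera(n);cv2.imwrite(f"pics/{n}3.png",im)
E
```

```text
clock: 5.8
position: [0.4851, -0.1334, 0.2742]
ee_rot: [0.943, 0.251, 0.21, -0.056]
ft_force: [0.0, 0.1, -1.9]
grip_width: 0.161
[30.0, 0.0, 0.04, 0.24] tcp [ 0.486 -0.131  0.274] shift [ 1.8 -2.   0.5] rot [ 0.001 -0.002 -0.004] n>= 0.1
[30.0, 0.0, 0.038, 0.13] tcp [ 0.487 -0.13   0.164] shift [-44.7   0.  100.5] rot [0. 0. 0.] n>= 2.2
q [ 0.81 -0.1  -0.39  1.96 -0.45  1.05 -0.45] F [ 0.   0.1 -1.9] g 0.161 t 5.8
```

View pics/top3.png

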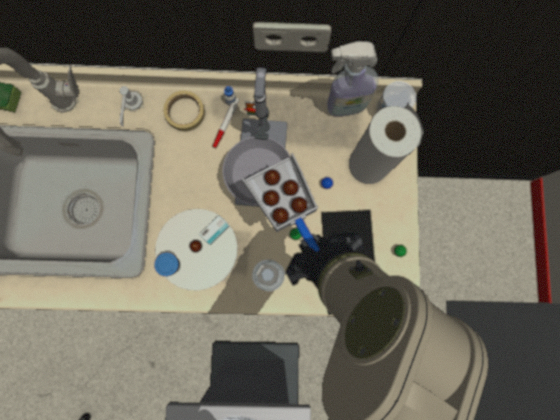

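View pics/scene3.png

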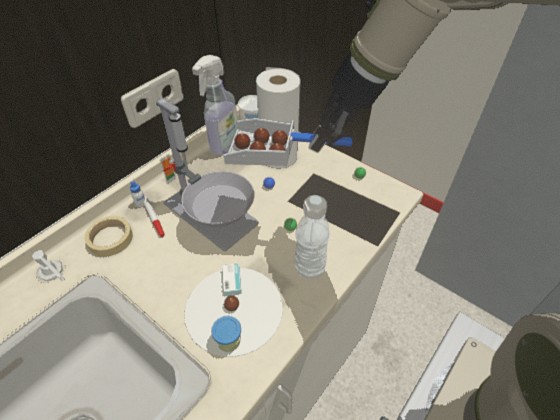

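```bash
python3 pour.py 30 10 .04 .185 30 18 .04 .15 30 26 .04 .13 30 35 .04 .113 30 44 .04 .108 30 52 .04 .108 30 60 .04 .108
```

```text
[30.0, 10.0, 0.04, 0.185] tcp [ 0.493 -0.127  0.247] shift [-1.3 -1.1 28.7] rot [ 0.    -0.176 -0.004] n>= 1.2
[30.0, 18.0, 0.04, 0.15] tcp [ 0.502 -0.121  0.233] shift [ 6.2  0.  16.2] rot [ 0.   -0.14  0.  ] n>= 0.9
[30.0, 26.0, 0.04, 0.13] tcp [ 0.513 -0.115  0.233] shift [12.8 -0.   2.2] rot [-0.   -0.14 -0.  ] n>= 0.9
[30.0, 35.0, 0.04, 0.113] tcp [ 0.528 -0.106  0.235] shift [17.6 -0.  -2.7] rot [ 0.    -0.157  0.   ] n>= 1.0
[30.0, 44.0, 0.04, 0.108] tcp [ 0.546 -0.096  0.246] shift [ 18.2  -0.  -14.7] rot [-0.    -0.157 -0.   ] n>= 1.0
[30.0, 52.0, 0.04, 0.108] tcp [ 0.564 -0.086  0.258] shift [ 15.3   0.  -17.6] rot [ 0.   -0.14 -0.  ] n>= 0.9
[30.0, 60.0, 0.04, 0.108] tcp [ 0.582 -0.075  0.267] shift [ 15.3  -0.  -17.6] rot [ 0.   -0.14  0.  ] n>= 0.9
q [ 0.81 -0.1  -0.39  1.96 -0.45  1.05 -0.45] F [-0.5  0.2 -2.4] g 0.167 t 5.9
```

```bash
python3 -m creep '[[0,-0.06,0,0,-0.5,9,255],[0,-0.06,0,0,-0.5,10,255],[0,-0.056,0,-1,0,10,255],[0,-0.07,0,3,0,8,255],[0,-0.07,0,3,0,8,255],[0,-0.07,0,6,0,1,255],[0,-0.07,0,6.5,0,1,255],[0,0,0,0,0,0,255]]'; python3 pour.py 30 26 .04 .13 30 35 .04 .113 30 44 .04 .108
python3 - <<'E'
from h import *
for n in("top","scene"):
    im,d=camera(n);cv2.imwrite(f"pics/{n}4.png",im)
E
```

```text
clock: 6.7
position: [0.5121, -0.1148, 0.2313]
ee_rot: [0.966, 0.258, -0.01, 0.001]
ft_force: [0.6, -0.3, -2.4]
grip_width: 0.165
[30.0, 26.0, 0.04, 0.13] tcp [ 0.513 -0.115  0.233] shift [ 0.8  0.6 -1.3] rot [-0.002  0.002 -0.002] n>= 0.0
[30.0, 35.0, 0.04, 0.113] tcp [ 0.528 -0.106  0.235] shift [17.6 -0.  -2.7] rot [ 0.    -0.157  0.   ] n>= 1.0
[30.0, 44.0, 0.04, 0.108] tcp [ 0.546 -0.096  0.246] shift [ 18.2  -0.  -14.7] rot [-0.    -0.157 -0.   ] n>= 1.0
q [ 0.61  0.18 -0.54  1.72  0.11  1.28 -1.  ] F [ 0.6 -0.3 -2.4] g 0.165 t 6.7
```

View pics/scene4.png

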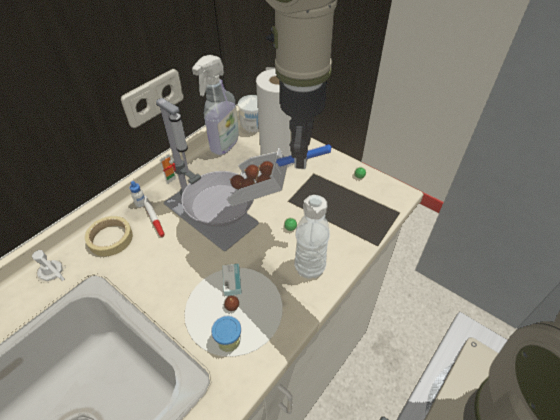

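View pics/top4.png

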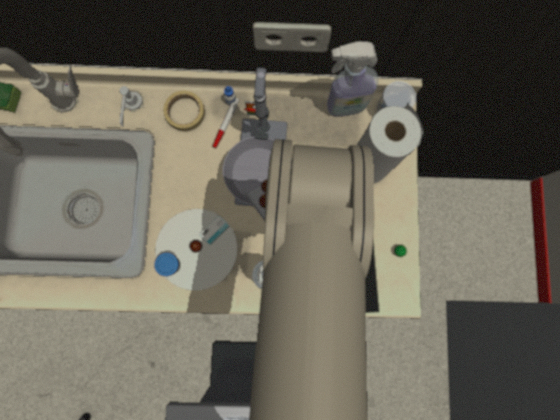

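Scene: chestnuts have slid to the lip (238,182) but are all still inside, and the lip is over the pan. Continuing to tip slowly.

```bash
python3 -m creep '[[0,-0.05,0,6,0,-1.5,255],[0,-0.05,0,6,0,-1.5,255],[0,-0.055,0,6,0,-1.5,255],[0,-0.05,0,6,0,-4.5,255],[0,-0.05,0,6,0,-5,255],[0,-0.055,0,6,0,-5,255],[0,0,0,0,0,0,255]]'; python3 pour.py 30 44 .04 .108 30 52 .04 .108 30 60 .04 .108
python3 - <<'E'
from h import *
for n in("scene",):
    im,d=camera(n);cv2.imwrite(f"pics/{n}5.png",im)
E
```

```text
clock: 7.5
position: [0.5455, -0.097, 0.2448]
ee_rot: [0.953, 0.253, -0.158, 0.041]
ft_force: [-1.0, 1.0, -2.6]
grip_width: 0.165
[30.0, 44.0, 0.04, 0.108] tcp [ 0.546 -0.096  0.246] shift [ 0.6 -0.7 -1.9] rot [-0.004 -0.004 -0.003] n>= 0.0
[30.0, 52.0, 0.04, 0.108] tcp [ 0.564 -0.086  0.258] shift [ 15.3   0.  -17.6] rot [ 0.   -0.14 -0.  ] n>= 0.9
[30.0, 60.0, 0.04, 0.108] tcp [ 0.582 -0.075  0.267] shift [ 15.3  -0.  -17.6] rot [ 0.   -0.14  0.  ] n>= 0.9
q [ 0.4   0.42 -0.53  1.44  0.33  1.64 -1.2 ] F [-1.   1.  -2.6] g 0.165 t 7.5
```

View pics/scene5.png

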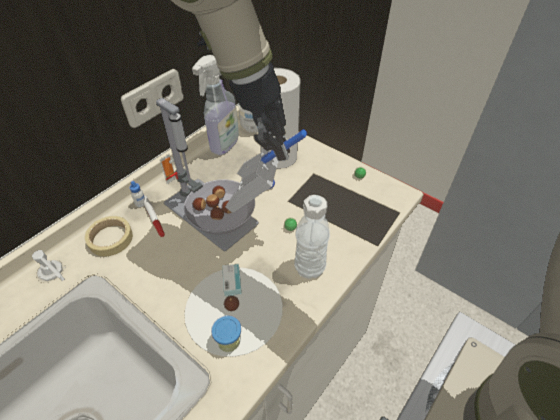

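Chestnuts are now in the pan at (200–222, 190–212). I'll tip a bit more to make sure none are left, then count.

```bash
python3 -m creep '[[0,-0.07,0,8,0,-10,255],[0,-0.07,0,8,0,-10,255],[0,-0.04,0,4,0,-5,255],[0,0,0,0,0,0,255],[0,0,0,0,0,0,255],[0,0,0,0,0,0,255]]'; python3 pour.py 30 26 .04 .15
python3 - <<'E'
from h import *
for n in("scene","wrist"):
    im,d=camera(n);np.save("/tmp/d.npy",d);cv2.imwrite(f"pics/{n}6.png",im)
    if n=="scene":cv2.imwrite("pics/c6.png",cv2.resize(im[130:270,140:330],None,fx=4,fy=4,interpolation=cv2.INTER_CUBIC))
E
```

```text
clock: 8.15
position: [0.5689, -0.0851, 0.2612]
ee_rot: [0.936, 0.247, -0.242, 0.064]
ft_force: [0.5, 0.2, -2.0]
grip_width: 0.164
[30.0, 26.0, 0.04, 0.15] tcp [ 0.513 -0.115  0.253] shift [-51.2  -1.6  38.2] rot [-0.002  0.489 -0.007] n>= 3.3
q [ 0.27  0.57 -0.5   1.25  0.42  1.87 -1.25] F [ 0.5  0.2 -2. ] g 0.164 t 8.15
```

View pics/c6.png

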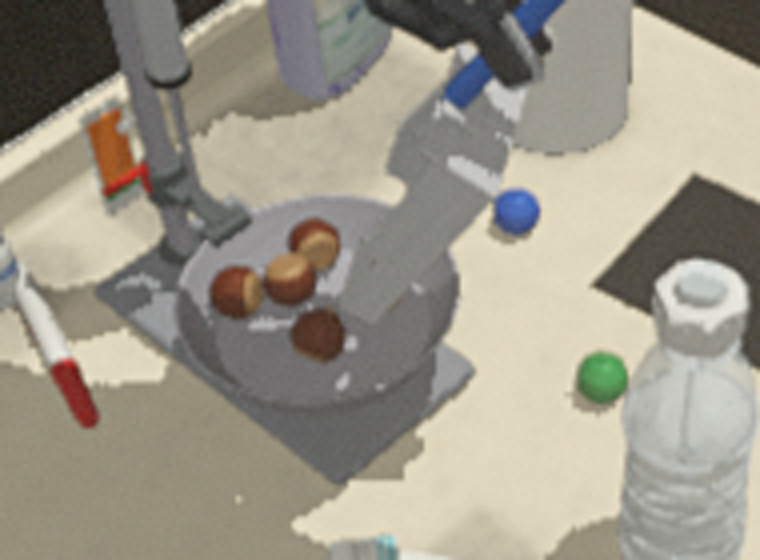

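View pics/wrist6.png

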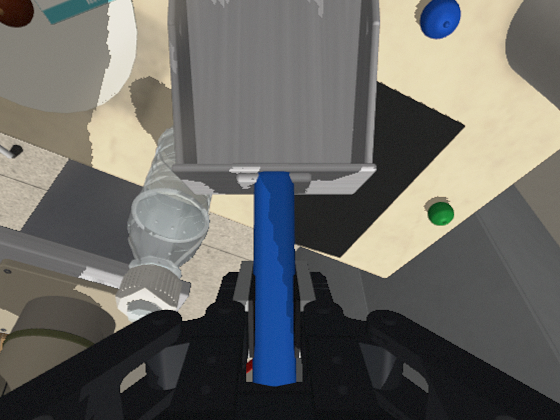

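```bash
python3 -m creep '[[0,0,0,-7,0,-13,255],[0,0,0,-10,0,-17,255],[0,0,0,-10,0,-17,255],[0,0.08,0,-12,0,-10,255],[0,0.1,0,-12,0,0,255],[0,0.1,0,-12,0,5,255],[0,0.1,0,-10,0,8,255],[0,0.1,0,-10,0,8,255]]'; python3 pour.py 30 0 .06 .24
python3 - <<'E'
from h import *
for n in("scene","wrist"):
    im,d=camera(n);np.save("/tmp/d.npy",d);cv2.imwrite(f"pics/{n}7.png",im)
    if n=="scene":cv2.imwrite("pics/c7.png",cv2.resize(im[130:270,140:330],None,fx=4,fy=4,interpolation=cv2.INTER_CUBIC))
E
```

```text
clock: 9.05
position: [0.5235, -0.1104, 0.3231]
ee_rot: [0.967, 0.256, -0.011, 0.004]
ft_force: [-1.4, -0.0, -1.2]
grip_width: 0.164
[30.0, 0.0, 0.06, 0.24] tcp [ 0.468 -0.141  0.274] shift [-61.8  -1.   50.1] rot [ 0.004  0.459 -0.005] n>= 3.1
q [ 0.6   0.16 -0.55  1.56  0.1   1.47 -1.  ] F [-1.4 -0.  -1.2] g 0.164 t 9.05
```

View pics/c7.png

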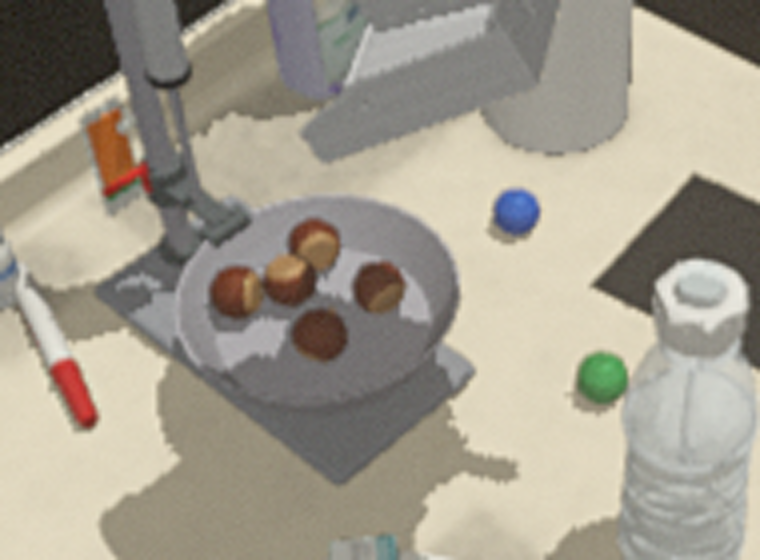

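View pics/wrist7.png

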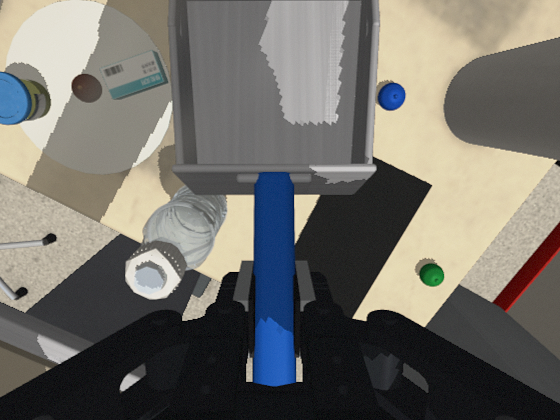

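All five are in the pan and the scoop is empty. I'll bring it back the way it came.

```bash
python3 -m creep '[[0,0.09,0,-9,0,2,255],[0,0.09,0,-10,0,3,255],[0,0.09,0,-10,0,3,255],[0,0.09,0,-12,0,3,255],[0,0.09,0,-8,0,3,255],[0,0,0,0,0,0,255]]'; python3 go.py .4146 -.2574 .27 5.9 25
```

```text
clock: 9.75
position: [0.482, -0.1341, 0.2999]
ee_rot: [0.946, 0.249, 0.202, -0.054]
ft_force: [0.5, -0.0, -2.4]
grip_width: 0.165
shift mm [-121.2   74.1  -21.7] rotvec [-0.173  0.015  0.374] n>= 2.9
tool axes x [0.794 0.449 0.409] z [ 0.355  0.203 -0.913] p [ 0.482  -0.1341  0.2999] q [ 0.83 -0.12 -0.4   1.92 -0.43  1.11 -0.49] F [ 0.5 -0.  -2.4] g 0.165 t 9.75
```

```bash
python3 -m creep '[[-0.025,0.002,0.053,-14,14,-2,255],[-0.025,0.002,0.053,-14,14,-2,255],[-0.025,0.002,0.053,-14,14,-2,255],[-0.025,0.002,0.053,-14,14,-2,255],[-0.025,0.002,0.053,-14,14,-2,255],[-0.025,0.002,0.053,-14,14,-2,255],[-0.023,0.002,0.056,-14,14,-2,255],[0,0,0,0,0,0,255]]'; python3 go.py .4146 -.2574 .15 5.9 25
```

```text
clock: 10.55
position: [0.4257, -0.2585, 0.2718]
ee_rot: [0.975, 0.048, 0.216, -0.01]
ft_force: [-0.1, -0.2, -1.6]
grip_width: 0.163
shift mm [-61.3  -2.3 105.8] rotvec [ 0.003  0.001 -0.004] n>= 2.4
tool axes x [0.902 0.089 0.422] z [ 0.42   0.041 -0.907] p [ 0.4257 -0.2585  0.2718] q [ 0.96 -0.15 -0.29  2.01 -0.41  0.99 -0.63] F [-0.1 -0.2 -1.6] g 0.163 t 10.55
```

```bash
python3 -m creep '[[0,0,0,-12,-1,21,255],[0,0,0,-12,-1,21,255],[0,0,0,-12,0,21,255],[0,0,0,-12,0,21,255],[0,0,-0.004,-12,0,21,255],[0,0,0,0,0,0,255],[0,0,0,0,0,0,255]]'; python3 go.py .4146 -.2574 .044 5.9 25
python3 - <<'E'
from h import *
for n in("wrist","scene"):
    im,d=camera(n);cv2.imwrite(f"pics/{n}8.png",im)
E
```

```text
clock: 11.25
position: [0.4179, -0.2554, 0.1527]
ee_rot: [0.975, 0.053, 0.216, -0.011]
ft_force: [0.2, 0.4, -1.0]
grip_width: 0.162
shift mm [-49.1   1.4  97. ] rotvec [-0.    -0.     0.007] n>= 2.2
tool axes x [0.901 0.1   0.423] z [ 0.421  0.044 -0.906] p [ 0.4179 -0.2554  0.1527] q [ 0.95 -0.04 -0.3   2.18 -0.47  0.72 -0.5 ] F [ 0.2  0.4 -1. ] g 0.162 t 11.25
```

View pics/wrist8.png

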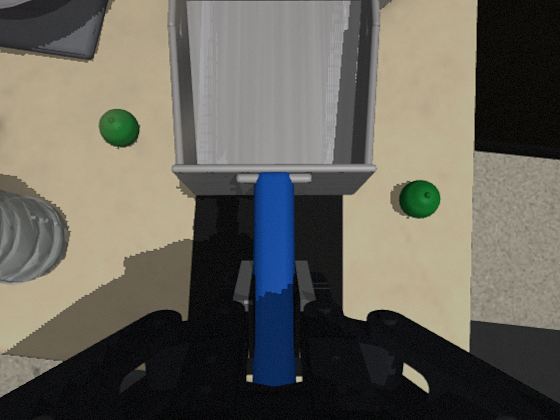

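```bash
python3 -m creep '[[0,0,0,-12,0,23,255],[0,0,0,-12,0.5,23,255],[0,0,0,-11,0.5,22,255],[0,0,0,-8,0,16,255],[0,0,0,-3,0,7,255],[0,0,0,0,0,0,255],[0,0,0,0,0,0,255]]'; python3 go.py .4146 -.2574 .044 5.9 25
```

```text
clock: 12.05
position: [0.4154, -0.2576, 0.0515]
ee_rot: [0.975, 0.054, 0.217, -0.01]
ft_force: [0.7, -0.9, -0.6]
grip_width: 0.166
shift mm [-3.9 -0.3  6.4] rotvec [ 0.001 -0.002  0.007] n>= 0.2
tool axes x [0.9   0.101 0.424] z [ 0.422  0.042 -0.906] p [ 0.4154 -0.2576  0.0515] q [ 0.95  0.15 -0.31  2.26 -0.56  0.48 -0.34] F [ 0.7 -0.9 -0.6] g 0.166 t 12.05
```

```bash
python3 -m creep '[[0,0,0,-1.5,0,3,255],[0,0,0,-1.5,0,3,255],[0,0,0,0,0,0,255],[0,0,0,0,0,0,255]]'; python3 go.py .4146 -.2574 .044 5.9 25
```

```text
clock: 12.45
position: [0.4149, -0.2576, 0.044]
ee_rot: [0.975, 0.054, 0.217, -0.01]
ft_force: [-0.2, -0.3, 1.6]
grip_width: 0.164
shift mm [-0.3 -0.2 -0.1] rotvec [ 0.001 -0.001  0.007] n>= 0.0
tool axes x [0.9   0.1   0.424] z [ 0.422  0.043 -0.906] p [ 0.4149 -0.2576  0.044 ] q [ 0.95  0.16 -0.31  2.26 -0.57  0.46 -0.33] F [-0.2 -0.3  1.6] g 0.164 t 12.45
```

```bash
python3 -m creep '[[0,0,0,0,0,0,190],[0,0,0,0,0,0,120],[0,0,0,0,0,0,60],[0,0,0,0,0,0,0],[0,0,0,0,0,0,0],[0,0,0,0,0,0,0]]'; python3 -m creep '[[0,0,0,4,0,-9,0],[0,0,0,8,0,-18,0],[0,0,0,12,0,-26,0],[0,0,0,14,0,-30,0],[0,0,0,14,0,-30,0],[0,0,0,14,0,-30,0],[0,0,0,14,0,-30,0],[0,0,0,0,0,0,0]]';  python3 - <<'E'
from h import *
for n in("wrist","scene"):
    im,d=camera(n);cv2.imwrite(f"pics/{n}9.png",im)
E
```

```text
clock: 13.05
position: [0.4144, -0.257, 0.0435]
ee_rot: [0.975, 0.054, 0.216, -0.01]
ft_force: [-0.5, -0.1, 0.2]
grip_width: 0.998
clock: 13.85
position: [0.4152, -0.2578, 0.2396]
ee_rot: [0.974, 0.054, 0.219, -0.007]
ft_force: [-0.1, 1.0, -0.3]
grip_width: 0.998
```

View pics/wrist9.png

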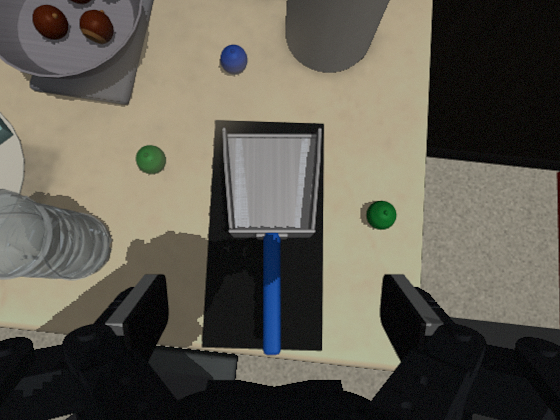

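View pics/scene9.png

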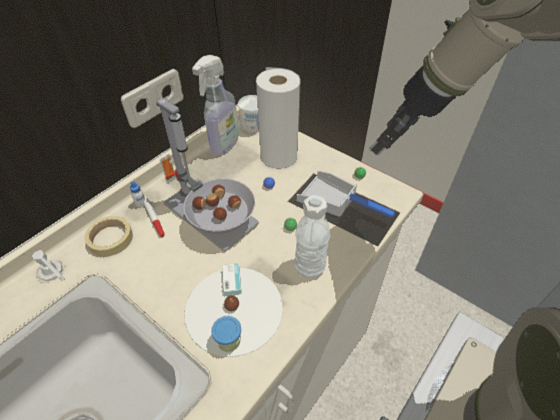

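The scoop is back upright on the mat and empty. Next is the stray: I'll approach with the jaws perpendicular to the cup–carton line, at tool yaw of about 132°.

```bash
python3 -m creep '[[0,-0.11,0,10,0,-20,0],[0,-0.11,0,10,-10,-20,0],[0,-0.11,0,5,-20,-20,0],[0,-0.11,0,0,-35,-5,0],[0,0,0,5,-45,0,0],[0,0,0,5,-45,0,0],[0,0,-0.12,5,-45,0,0],[0,0,-0.14,5,-45,0,0]]'; python3 go.py .4975 .1125 .25 132 0
```

```text
clock: 14.75
position: [0.4044, -0.0087, 0.3022]
ee_rot: [0.983, 0.186, -0.003, 0.001]
ft_force: [0.5, -0.3, -0.5]
grip_width: 0.995
shift mm [131.3 -78.8  51.3] rotvec [-0.005  0.005 -1.93 ] n>= 12.9
tool axes x [ 0.931  0.366 -0.006] z [-0.005 -0.003 -1.   ] p [ 0.4044 -0.0087  0.3022] q [ 0.68 -0.18 -0.67  1.88 -0.11  1.41 -1.16] F [ 0.5 -0.3 -0.5] g 0.995 t 14.75
```

```bash
python3 -m creep '[[0,0,0,33,-20,5,0],[0,0,0,33,-20,10,0],[0,0,0,33,-20,10,0],[0,0,0,32,-19,10,0],[0,0,-0.145,0,0,0,0],[0,0,-0.145,0,0,0,0],[0,0,-0.145,0,0,0,0],[0,0,-0.145,0,0,0,0]]';python3 -m creep '[[0,0,-0.145,0,0,0,0],[0,0,-0.145,0,0,0,0],[0,0,-0.145,0,0,0,0],[0,0,-0.145,0,0,0,0],[0,0,-0.145,0,0,0,0],[0,0,-0.145,0,0,0,0],[0,0,-0.145,0,0,0,0],[0,0,-0.145,0,0,0,0]]'; python3 go.py .4975 .1125 .20 132 0
```

```text
clock: 15.55
position: [0.4979, 0.1103, 0.2663]
ee_rot: [0.888, 0.46, -0.003, 0.0]
ft_force: [0.2, -0.1, 0.7]
grip_width: 1.001
clock: 16.35
position: [0.4979, 0.1101, 0.2665]
ee_rot: [0.491, 0.871, -0.003, -0.001]
ft_force: [0.5, -0.7, -0.5]
grip_width: 1.002
shift mm [ 2.3  1.3 66.5] rotvec [-0.006 -0.    -0.188] n>= 1.3
tool axes x [-0.518  0.855 -0.   ] z [-0.005 -0.004 -1.   ] p [0.4979 0.1101 0.2665] q [ 0.68  0.21 -1.09  1.7   0.19  1.36  0.09] F [ 0.5 -0.7 -0.5] g 1.002 t 16.35
```

```bash
python3 -m creep '[[-0.003,0,-0.1,1,1,25,0],[-0.003,0,-0.088,1,0,25,0],[0,0,0,0,0,25,0],[0,0,0,0,0,25,0],[0,0,0,0,0,0,0],[0,0,0,0,0,0,0]]'
cat > w.py <<'E'
from h import *
import sys
o=get_obs();im,d=camera("wrist");cv2.imwrite(f"pics/{sys.argv[1]}.png",im)
p,R=tool(o);m=camera_model("wrist");M=m["mount"];K=m["camera_matrix"];Mr=M[:3,:3]
v,u=np.mgrid[:420,:560];C=np.stack([(u-K[0,2])/K[0,0]*d,(v-K[1,2])/K[1,1]*d,d],-1)
W=(C@Mr.T+M[:3,3])@R.T+p
hsv=cv2.cvtColor(im,cv2.COLOR_BGR2HSV);k=cv2.inRange(hsv,(0,80,15),(18,255,160));n,l,s,c=cv2.connectedComponentsWithStats(k)
for i in range(1,n):
    if s[i,4]>150:
        q=W[l==i];
        r=R@Mr@np.linalg.inv(K)@[c[i][0],c[i][1],1.];cc=p+R@M[:3,3];x=cc+r*(.017-cc[2])/r[2]
        print("brown px",c[i].round(1),s[i,4],"med",np.median(q,0).round(4),"zmax",np.percentile(q[:,2],98).round(4),"ray@.017",x.round(4))
for nm,sel in (("cup",(W[...,2]>.042)&(W[...,2]<.058)&(W[...,1]>.1)&(np.abs(W[...,0]-.45)<.08)),("carton",(W[...,2]>.016)&(W[...,2]<.026)&(np.abs(W[...,0]-.535)<.06)&(np.abs(W[...,1]-.07)<.06)&(hsv[...,2]>70))):
    q=W[sel]; print(nm,len(q),q.mean(0).round(4) if len(q) else "")
E
python3 w.py w10; python3 go.py .4975 .1125 .013 132 0
```

```text
clock: 16.95
position: [0.4979, 0.1126, 0.1675]
ee_rot: [0.409, 0.912, 0.0, -0.0]
ft_force: [1.3, -0.0, 0.4]
grip_width: 1.003
brown px [274.3 207.8] 1104 med [0.4963 0.1138 0.0265] zmax 0.0322 ray@.017 [0.4982 0.1118 0.017 ]
cup 5676 [0.4535 0.1667 0.0528]
carton 2980 [0.5348 0.072  0.022 ]
shift mm [  0.6  -1.1 155.3] rotvec [ 0.002  0.001 -0.006] n>= 3.1
tool axes x [-0.665  0.747 -0.001] z [ 0.002  0.001 -1.   ] p [0.4984 0.1127 0.1683] q [ 0.63  0.33 -1.08  1.83  0.31  1.17  0.18] F [-0.2  0.2 -0.3] g 1.0 t 17.0
```

View pics/w10.png

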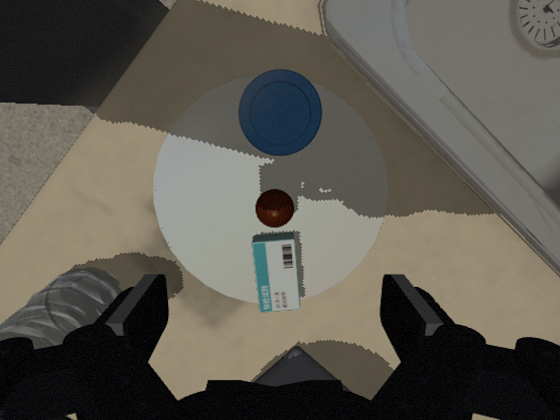

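```bash
python3 -m creep '[[0,0,0,1,0,30,60],[0,0,0,1,-0.5,35,60],[0,0,-0.005,1,0,35,60],[0,0,0,0,0,25,60],[0,0,0,0,0,8,60],[0,0,0,0,0,0,60],[0,0,0,0,0,0,60]]' 40; python3 go.py .496 .1143 .029 132 0; python3 w.py w11
```

```text
clock: 17.7
position: [0.4973, 0.1146, 0.0363]
ee_rot: [0.407, 0.913, 0.001, 0.002]
ft_force: [-0.5, -0.3, 0.2]
grip_width: 0.764
shift mm [ 0.7 -1.2  7.3] rotvec [ 0.003  0.002 -0.002] n>= 0.1
tool axes x [-0.668  0.744 -0.002] z [ 0.004  0.001 -1.   ] p [0.4973 0.1146 0.0363] q [ 0.49  0.51 -0.95  1.94  0.51  0.95  0.03] F [-0.5 -0.3  0.2] g 0.764 t 17.7
brown px [272.4 290.1] 3948 med [0.4948 0.1155 0.026 ] zmax 0.032 ray@.017 [0.4982 0.1117 0.017 ]
cup 30747 [0.4562 0.1661 0.0526]
carton 3341 [0.5183 0.0881 0.0214]
```

View pics/w11.png

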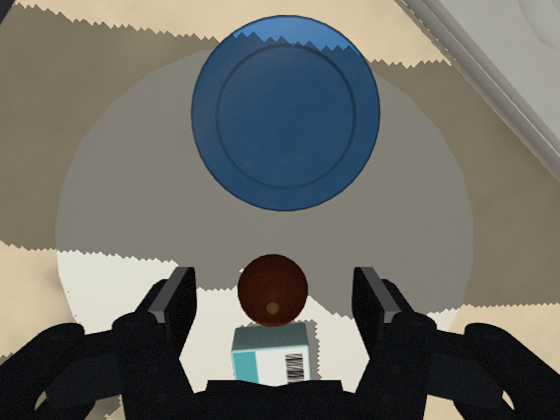

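Chestnut at (272,290) is between the pads, and the carton and cup are clear. Lowering 7 mm and closing.

```bash
python3 -m creep '[[0,0,0,0,0,7,60],[0,0,0,0,0,0,110],[0,0,0,0,0,0,140],[0,0,0,0,0,0,170],[0,0,0,0,0,0,200],[0,0,0,0,0,0,255],[0,0,0,0,0,0,255],[0,0,0,0,0,0,255]]' 40; python3 go.py .496 .1143 .029 132 0; python3 w.py w12
```

```text
clock: 18.55
position: [0.4963, 0.1143, 0.0281]
ee_rot: [0.407, 0.913, 0.0, 0.001]
ft_force: [-2.5, -1.7, 5.1]
grip_width: 0.325
shift mm [ 0.2 -0.3 -0.9] rotvec [ 0.001  0.001 -0.001] n>= 0.0
tool axes x [-0.668  0.744 -0.001] z [ 0.002 -0.    -1.   ] p [0.4963 0.1143 0.0281] q [ 0.48  0.53 -0.94  1.94  0.53  0.93  0.02] F [-2.5 -1.7  5.1] g 0.325 t 18.55
brown px [273.7 300.7] 4442 med [0.4942 0.1155 0.0259] zmax 0.0322 ray@.017 [0.4978 0.1114 0.017 ]
cup 38076 [0.4573 0.1637 0.0527]
carton 2622 [0.515  0.0914 0.0212]
```

View pics/w12.png

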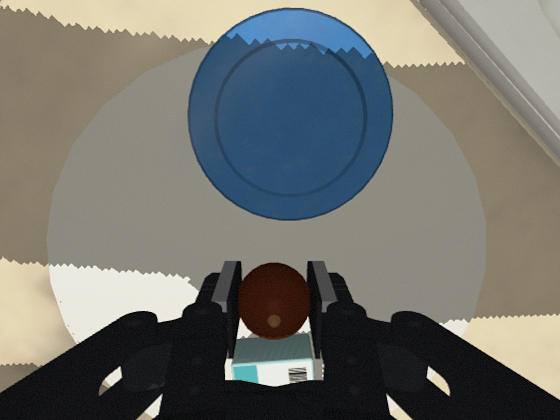

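```bash
python3 -m creep '[[0,0,0,0,0,-10,255],[0,0,0,0,0,-25,255],[0,0,0,0,0,-40,255],[0,0,0,0,0,-45,255],[0,0,0,0,0,-45,255],[0,0,0,0,0,-40,255],[0,0,0,0,0,-20,255],[0,0,0,0,0,0,255]]'; python3 w.py w13
python3 - <<'E'
from h import *
im,d=camera("scene");cv2.imwrite("pics/scene13.png",im);P=cloud("scene",d)
hsv=cv2.cvtColor(im,cv2.COLOR_BGR2HSV);k=cv2.inRange(hsv,(0,70,20),(18,255,200));k[:,:180]=0
sel=(k>0)&(np.hypot(P[...,0]-.662,P[...,1]+.029)<.085)
n,l,s,c=cv2.connectedComponentsWithStats(sel.astype(np.uint8))
for i in range(1,n):
    if s[i,4]>20:print(c[i].round(1),s[i,4],np.median(P[l==i],0).round(3),plane("scene",c[i],.055).round(3))
f=(np.hypot(P[...,0]-.662,P[...,1]+.029)<.05)&(~sel)&(P[...,2]<.075);print("floor z",np.median(P[f][:,2]),np.percentile(P[f][:,2],[10,90]))
cv2.imwrite("pics/c13.png",cv2.resize(im[130:270,140:330],None,fx=4,fy=4,interpolation=cv2.INTER_CUBIC))
E
```

```text
clock: 19.4
position: [0.4969, 0.115, 0.2561]
ee_rot: [0.407, 0.913, 0.001, 0.003]
ft_force: [0.1, 0.2, -0.5]
grip_width: 0.331
brown px [273.7 301. ] 4323 med [0.4949 0.116  0.2538] zmax 0.2598 ray@.017 [0.5856 0.0169 0.017 ]
brown px [531.  349.7] 1022 med [0.8587 0.1704 0.0162] zmax 0.0265 ray@.017 [0.8522 0.1697 0.017 ]
brown px [297.4 373. ] 465 med [ 0.6393 -0.007   0.0657] zmax 0.0728 ray@.017 [ 0.6704 -0.0354  0.017 ]
cup 2983 [0.4537 0.1664 0.0528]
carton 1665 [0.5338 0.0731 0.022 ]
[235.6 201.1] 71 [ 0.638 -0.056  0.067] [ 0.647 -0.064  0.055]
[217.7 214.3] 77 [ 0.643 -0.006  0.067] [ 0.651 -0.011  0.055]
floor z 0.04389470711850224 [0.01640373 0.050368  ]
```

View pics/w13.png

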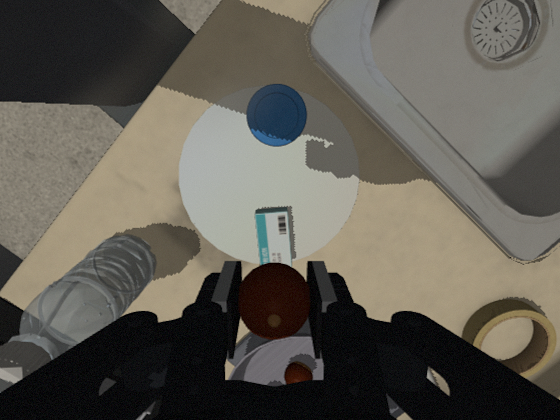

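View pics/c13.png

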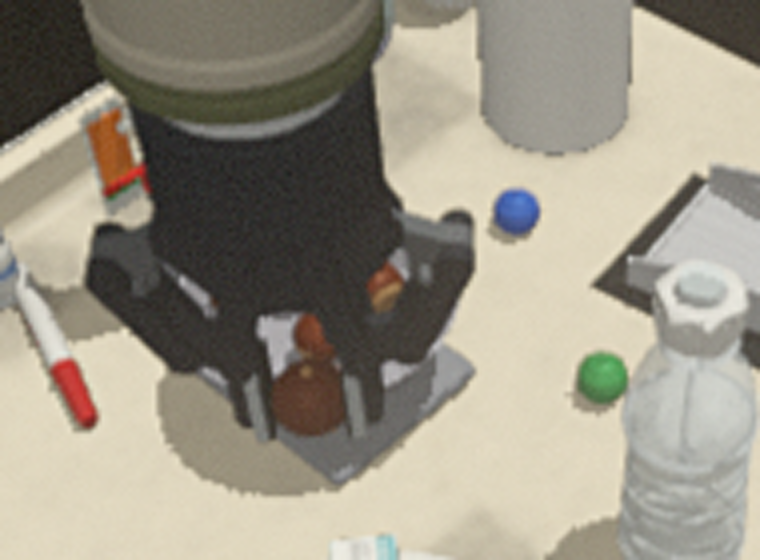

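```bash
python3 - <<'E'
from h import *
im=cv2.imread("pics/scene9.png")
hsv=cv2.cvtColor(im,cv2.COLOR_BGR2HSV);k=cv2.inRange(hsv,(0,70,20),(18,255,230));k[:175]=0;k[225:]=0;k[:,:188]=0;k[:,245:]=0
big=cv2.resize(k,None,fx=4,fy=4);cv2.imwrite("pics/k.png",big[680:920,720:1000])
E
python3 - <<'E'
from h import *
# centers read from c7 crop (x4, offset 140,130)
for u,v in ((315,243),(236,292),(290,278),(380,287),(320,333)):
    w=plane("scene",(140+u/4,130+v/4),.058); print((u,v),w.round(3),"rel pan",((w[:2]-[.662,-.029])*1000).round(0))
E
```

```text
(315, 243) [ 0.697 -0.062  0.058] rel pan [ 35. -33.]
(236, 292) [ 0.704 -0.008  0.058] rel pan [42. 21.]
(290, 278) [ 0.689 -0.034  0.058] rel pan [27. -5.]
(380, 287) [ 0.645 -0.06   0.058] rel pan [-17. -31.]
(320, 333) [ 0.647 -0.015  0.058] rel pan [-15.  14.]
```

```bash
python3 go.py .667 .010 .24 132 0; python3 go.py .667 .010 .10 132 0
```

```text
shift mm [-191.9   57.8   13.2] rotvec [ 0.001  0.002 -0.001] n>= 4.0
tool axes x [-0.668  0.744 -0.002] z [ 0.002 -0.    -1.   ] p [0.4957 0.1142 0.2528] q [ 0.7   0.23 -1.14  1.73  0.21  1.32  0.26] F [ 0.3  0.2 -0.6] g 0.328 t 19.5
shift mm [-191.7   57.6  153.2] rotvec [ 0.001  0.002 -0.001] n>= 5.0
tool axes x [-0.668  0.744 -0.002] z [ 0.002 -0.    -1.   ] p [0.4957 0.1142 0.2528] q [ 0.7   0.23 -1.14  1.73  0.21  1.32  0.26] F [ 0.3  0.2 -0.6] g 0.328 t 19.5
```

```bash
python3 -m creep '[[0,0,0,-25,7,2,255],[0,0,0,-35,10,2,255],[0,0,0,-35,11,2,255],[0,0,0,-35,11,2,255],[0,0,0,-35,11,2,255],[0,0,0,-25,8,3,255],[0,0,0,0,0,0,255],[0,0,0,0,0,0,255]]'; python3 go.py .667 .010 .10 132 0; python3 w.py w14
```

```text
clock: 20.3
position: [0.6654, 0.0121, 0.2381]
ee_rot: [0.407, 0.913, 0.0, -0.001]
ft_force: [-0.6, 0.7, 0.2]
grip_width: 0.325
shift mm [ -2.9  -0.2 138. ] rotvec [-0.    -0.002 -0.001] n>= 2.8
tool axes x [-0.669  0.744  0.002] z [-0.001  0.001 -1.   ] p [0.6654 0.0121 0.2381] q [ 0.54  0.61 -0.95  1.33  0.48  1.45  0.35] F [-0.6  0.7  0.2] g 0.325 t 20.3
brown px [525.6 191.6] 1595 med [0.8538 0.1776 0.0164] zmax 0.0264 ray@.017 [0.8473 0.1721 0.017 ]
brown px [386.4 201.7] 414 med [0.755  0.0765 0.014 ] zmax 0.0175 ray@.017 [0.7548 0.0755 0.017 ]
brown px [238.8 207.5] 932 med [ 0.6467 -0.0112  0.0694] zmax 0.0735 ray@.017 [ 0.6518 -0.025   0.017 ]
brown px [205.4 245.8] 857 med [ 0.6471 -0.0558  0.0696] zmax 0.0742 ray@.017 [ 0.6526 -0.0777  0.017 ]
brown px [274.3 286.2] 6191 med [0.6675 0.009  0.2334] zmax 0.2412 ray@.017 [ 0.7342 -0.0647  0.017 ]
cup 0 
carton 3066 [0.5366 0.0705 0.0219]
```

View pics/w14.png

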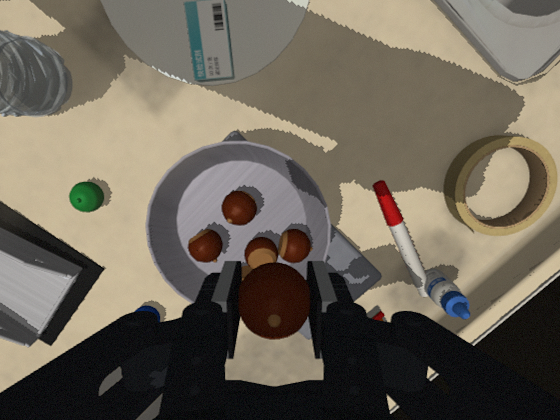

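```bash
python3 -m creep '[[0,0,0,0,2,25,255],[0,0,0,0,2,35,255],[0,0,0,0,0,35,255],[0,0,0,0,0,25,255],[0,0,0,0,0,14,255],[0,0,0,0,0,4,255],[0,0,0,0,0,0,255],[0,0,0,0,0,0,255]]'; python3 go.py .668 .014 .10 132 0; python3 w.py w15
```

```text
clock: 21.15
position: [0.6698, 0.0147, 0.1036]
ee_rot: [0.407, 0.913, 0.001, 0.002]
ft_force: [-0.4, -0.1, 0.0]
grip_width: 0.324
shift mm [ 0.7 -1.8  3.5] rotvec [ 0.003  0.002 -0.001] n>= 0.1
tool axes x [-0.668  0.744 -0.002] z [ 0.004  0.    -1.   ] p [0.6698 0.0147 0.1036] q [ 0.51  0.72 -0.89  1.46  0.57  1.23  0.29] F [-0.4 -0.1  0. ] g 0.324 t 21.15
brown px [440.1 245.6] 1011 med [0.7513 0.077  0.0138] zmax 0.0165 ray@.017 [0.7503 0.076  0.017 ]
brown px [196.1 268.7] 2006 med [ 0.6427 -0.009   0.0689] zmax 0.0906 ray@.017 [ 0.6492 -0.0351  0.017 ]
brown px [271.3 320.5] 7312 med [0.6752 0.0086 0.0969] zmax 0.1071 ray@.017 [ 0.7083 -0.0312  0.017 ]
brown px [159.3 312.6] 303 med [ 0.6452 -0.0461  0.0586] zmax 0.1231 ray@.017 [ 0.6507 -0.0749  0.017 ]
cup 0 
carton 3641 [0.551  0.0577 0.0217]
```

View pics/w15.png

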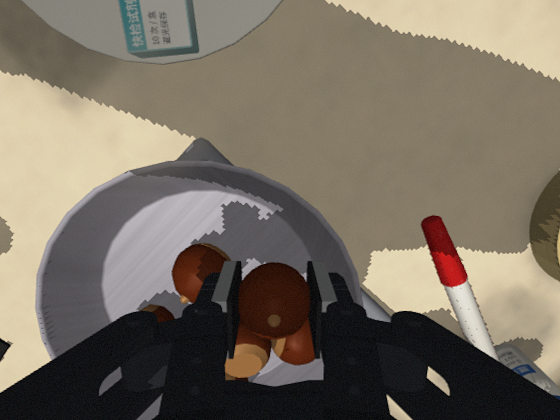

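```bash
python3 -m creep '[[0,0,0,5,0,0,255],[0,0,0,4,0,3,255],[0,0,0,0,0,0,255],[0,0,0,0,0,0,255],[0,0,0,0,0,0,140],[0,0,0,0,0,0,110],[0,0,0,0,0,0,100],[0,0,0,0,0,0,100]]'; python3 w.py w16
```

```text
clock: 22.0
position: [0.6632, 0.0209, 0.0989]
ee_rot: [0.407, 0.913, 0.0, 0.001]
ft_force: [-0.1, 0.3, 0.2]
grip_width: 0.607
brown px [443.5 263. ] 889 med [0.7513 0.0771 0.0135] zmax 0.0162 ray@.017 [0.7506 0.0759 0.017 ]
brown px [273.7 263.4] 2751 med [0.662  0.0211 0.0591] zmax 0.0649 ray@.017 [0.6745 0.0073 0.017 ]
brown px [217.9 284.3] 1176 med [ 0.6508 -0.0044  0.0589] zmax 0.0713 ray@.017 [ 0.6583 -0.0259  0.017 ]
brown px [271.7 352.3] 5054 med [ 0.6944 -0.0175  0.0615] zmax 0.0672 ray@.017 [ 0.7153 -0.0402  0.017 ]
cup 0 
carton 4927 [0.5477 0.0608 0.0218]
```

View pics/w16.png

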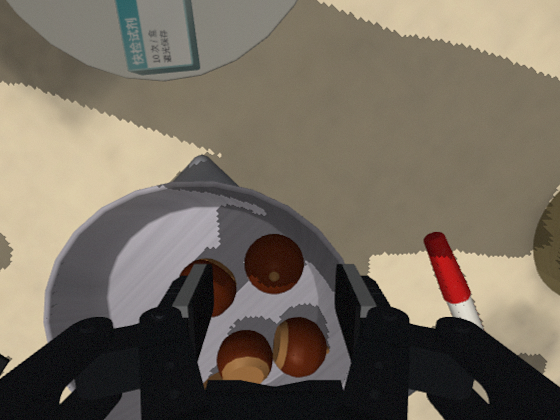

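The sixth chestnut sits in the pan at (274,263). Retracting straight up, then away.

```bash
python3 -m creep '[[0,0,0,0,0,-15,100],[0,0,0,0,0,-35,100],[0,0,0,0,0,-45,80],[0,0,0,0,0,-45,0],[0,0,0,0,0,-30,0],[0,0,0,30,-10,0,0],[0,0,0,40,-15,0,0],[0,0,0,40,-15,0,0]]'; python3 -m creep '[[0,0,0,40,-15,0,0],[0,0,0,40,-15,0,0],[0,0,0,30,-15,0,0],[0,0,0,0,0,0,0],[0,0,0,0,0,0,0]]'; python3 w.py w17
python3 - <<'E'
from h import *
for n in("scene","top"):
    im,d=camera(n);cv2.imwrite(f"pics/{n}17.png",im);P=cloud(n,d)
    r=np.hypot(P[...,0]-.662,P[...,1]+.029); hsv=cv2.cvtColor(im,cv2.COLOR_BGR2HSV)
    f=(r<.05)&(hsv[...,1]<60)&(P[...,2]<.08)&(P[...,2]>.03)
    print(n,"floor z",f.sum(),np.percentile(P[f][:,2],[10,30,50]) if f.sum() else "")
    rim=(r>.070)&(r<.08)&(P[...,2]>.04)&(P[...,2]<.1)&(P[...,0]<.70);print("rim",np.percentile(P[rim][:,2],[50,80,90]) if rim.sum() else "")
    if n=="scene":cv2.imwrite("pics/c17.png",cv2.resize(im[130:270,140:330],None,fx=4,fy=4,interpolation=cv2.INTER_CUBIC))
E
```

```text
clock: 22.85
position: [0.5584, 0.0772, 0.2697]
ee_rot: [0.407, 0.913, 0.001, 0.001]
ft_force: [-0.5, 2.0, 1.6]
grip_width: 1.001
clock: 23.35
position: [0.4525, 0.128, 0.2697]
ee_rot: [0.407, 0.913, -0.0, 0.002]
ft_force: [0.3, -0.9, 0.6]
grip_width: 1.002
brown px [349.9 380.5] 467 med [0.6585 0.0236 0.0577] zmax 0.0647 ray@.017 [0.69   0.0046 0.017 ]
cup 2485 [0.4534 0.1665 0.0528]
carton 1551 [0.5354 0.0712 0.0221]
scene floor z 198 [0.03566035 0.03642355 0.03689275]
rim [0.06093363 0.06508033 0.06580901]
top floor z 949 [0.03385652 0.03512294 0.03595991]
rim [0.0611487  0.06380065 0.06483017]
```

View pics/scene17.png

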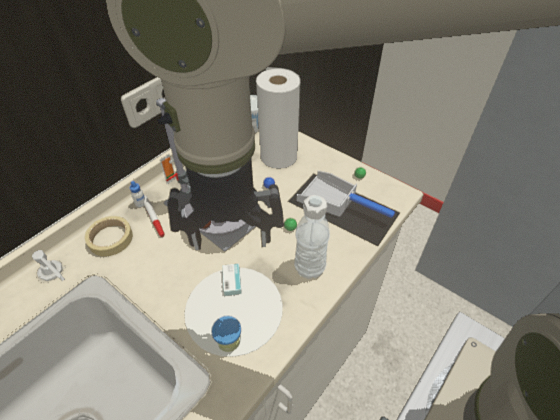

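View pics/w17.png

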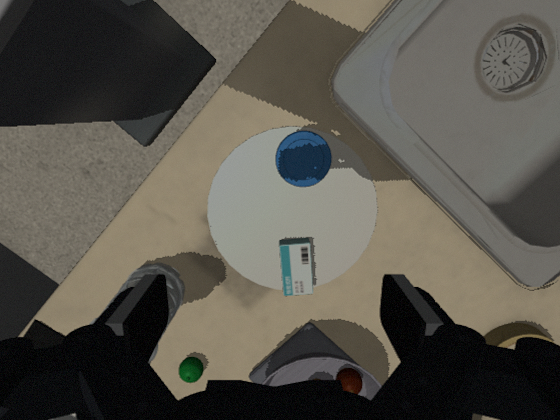

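View pics/top17.png

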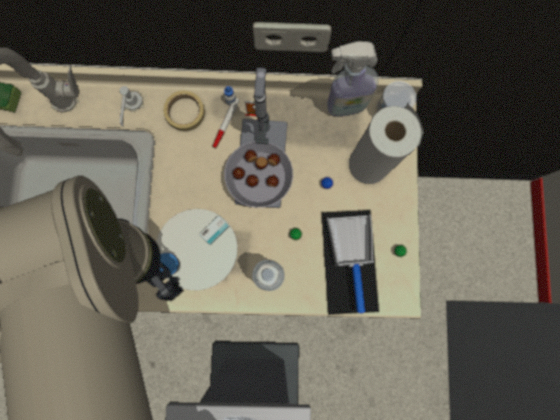

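The top view shows six chestnuts in the pan around (258,170). The rim has dropped from 94 to 64 mm and the floor from 66 to 36 mm, so the pan is on its stop. The scoop is on its mat and the bystanders are in place.

```bash
python3 -c "
from workcell import *
print(hand_in())"
```

```text
the job is handed in; nothing more can be done
None
```

I poured the five chestnuts from the scoop into the pan and set the empty scoop back upright on its black mat. I then added the stray chestnut and handed the job in at about 23.5 s, well under the 70 s limit.

With one gripper, I put the scoop down before fetching the stray.

- **Pan:** the last top view shows all six chestnuts in it. The rim dropped from 94 to 64 mm and the floor from about 66 to 36 mm, so it sank 30 mm onto its stop.
- **Bystanders:** the cup and carton measured within about 2 mm of where they started. I checked the bottle only by eye in the last pictures; it stands where it was.
- **Forces:** readings at the end of each move stayed under about 8 N. The gripper was clear of everything at hand-in.

No check failed or disagreed.

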